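Free the locking cap, slide the hand board out to the gauge and hold it there

ROBOT

A 6-joint arm with a two-finger parallel gripper is mounted at the origin on the work surface. World frame = base frame: x ahead of the robot, y to its left, z up, the work surface at z = 0. Lengths are in m, angles in rad, forces in N, time in s.
With the tool pointing down it reaches from about 0.35 to 0.925 m from the base axis. Payload 6.4 kg.
Tool frame: the origin (TCP) lies at the very end of the fingers, on their centre line; the grasp point (between the pads) lies 19 mm behind it; z points along the fingers, y is the direction in which the jaws open and shut (so a half turn about z gives the same grasp; the last joint's range is limited). The gripper opens to 85 mm and grips with 20 to 120 N. Pads are 22 mm wide; open, the fingers measure 114 mm over their backs; the gripper's body (76 mm by 85 mm) begins 54 mm behind the grasp point. The pads swing forward as they close: fully open they stand 13 mm farther back than shut.
Start: joints at [-1.38, 0.245, 1.558, -0, 1.339, -0.174], TCP at [0.232, -0.607, 0.231] pointing down, gripper open.
Joint ranges: [-3.13, 3.13], [-1.02, 2.26], [0.13, 2.54], [-0.95, 4.09], [0.21, 2.88], [-2.74, 2.74]. Speed limits (rad/s): [2.57, 2.57, 3.14, 3.14, 3.14, 3.14].

INTERFACE

Orientations are given as a unit quaternion [w, x, y, z].
In Python, from plant import r, eyes gives the robot as it stands.
- The arm moves only by the shell command python3 -m jog 'ROWS' [FORCE]. ROWS is JSON, a list that holds one entry, the list of rows, each a list of 5 numbers: the finger opening in cm, from 0 to 8.54, then the shift along the tool's x, y, z in cm, then the turn about the tool's z in degrees. In form: [[[gripper, x, y, z, turn], ...]]. A call has 1 to 20 rows; each row is the pose to reach, as a shift and turn from the pose commanded when the call began, along the tool's axes at that moment; what a row does not reach only later rows make up. A row lasts 1/12 s, in which the tool goes at most 41.7 mm and 7.16 degrees, less where a joint would pass 70% of its speed; a pose out of reach is approached as far as the arm can. A call with a gripper value outside its range is refused whole. The fingers move at their own pace and stop on an object; FORCE is the grip in N (left out, the last holds). Time passes only in rows, so rows that repeat a pose let the fingers close. It gives the time, the measured TCP pose, the force and the opening at its end, in the units of the state.
- r.observe(): the state, without advancing time (a new reading comes with each control period).
- eyes.read_camera(name): name is "scene" or "top"; returns a dict with "img" (480x640x3 uint8, red, green, blue), "range_z" (480x640 float32, m along the optical axis (not along the pixel's ray), 0 where there is no reading), "camera_matrix" (3x3 intrinsics, pixels), "R" (3x3) and "t" (3): a world point X has camera coordinates R X + t. Camera axes: x right, y down, z forward; pixel columns grow to the right and rows downward; lengths in m; the calibration is good to about 2 mm. A picture is of the moment at which its call begins.
- r.finish_job(): hands the job in, once; it reports no verdict.
The state is a dict: "t": time; "joint_pos": joint angles; "joint_velocities": joint speeds; "joint_torque": joint torques, N m; "ee_pos": TCP position; "ee_rot": TCP orientation; "force": force on the tool from outside, world axes, zero at the start; "wrist_torque": the same for the moment, N m; "finger_gap": finger opening in m.
Only numpy, scipy, OpenCV 4.12 (cv2) and the standard library are available. Lean on these libraries where they do the work, as an engineer would, in place of code of your own. Each camera call takes 0.05 s, during which the arm holds its last target. There are 200 camera calls.

TASK

Twist the red wing of the locking cap about a quarter turn anticlockwise, until its tongue points clear of the blue board's path, before moving the board. Then take the board by its orange grip and slide it straight out along the riser, without lifting or tipping it, until its leading end is level with the red pointer of the gauge. The heavy hand would tip the board off the edge, so finish while still holding it flat and still on the riser, with the gauge and everything else on the bench left alone.

Things in the scene. Friction and masses are not known exactly. Their poses are not given: they have to be found in the camera images.
- riser: Fixed aluminium bench riser, 140 (x) x 340 (y) x 60 mm tall, origin at the centre of its underside on the bench. Its own +y is the outward direction in which the board slides; the board lies centred across it (riser x = 0). A bracket on its -x side carries the locking cap. It never moves; position and yaw vary.
- riser_edge (a point): Middle of the riser's outer top edge (yellow strip), 170 mm along riser +y from its origin, 60 mm up; the board tips over this edge if it is let go while far out.
- cap (a joint): Captive locking cap, a hinge on the vertical: 0 = red tongue points along riser +x, across the board's path in front of its leading end; grows as the cap turns anticlockwise seen from above, to the stop at 1.6 rad where the tongue points along riser +y (clear). Clear from about 1.15 rad. Starts at 0 to 0.3. Light friction (0.06 N m), stays where left.
- cap_grip (a point): On the cap's axis, 112 mm above the bench, in its upright red wing: 46 long x 14 thick x 30 mm tall, top at 126 mm. Pinch it from above; its length (point x) points as the tongue does and turns with it, fingers close along point y. Below it a black disc (42 mm wide), then the tongue, 62 to 74 mm up, 60 mm long from the axis, 12 wide. The axis is 35 mm beside the board's side.
- board: Loose blue board 100 (x) x 300 (y) x 10 mm, a white robot hand fixed flat on it (fingers to +y, top 39 mm above the underside), an orange grip near its -y end; about 0.55 kg. Origin: centre of underside, 60 mm above the bench. +y points outward as the riser's. Starts behind the riser's outer edge; it tips once its leading end is over about 130 mm beyond it (the gauge always is).
- board_lead (a point): Middle of the board's leading (+y) end face: 150 mm along +y from the board's origin, 280 mm from the grip.
- board_grip (a point): Inside the board's orange grip, 14 mm below its top, 38 mm above the board's underside and 130 mm to -y of the board's origin. The grip is an upright block 60 mm (x) x 16 mm (y) x 42 mm tall standing on the board: pinch it from above, fingers closing along board y. It is fixed to the board.
- gauge: Fixed reach gauge standing on the bench on the robot's (-x) side of the overhanging board: steel disc foot of 48 mm diameter, thin post, 75 mm tall in all. Origin at the centre of its underside; its axes are parallel to the riser's. Its y (riser direction) is the mark for the end of the board. A red 6 mm tape line on the bench runs on from the foot along +x, under the pointer.
- gauge_tip (a point): Tip of the gauge's red pointer, a 6 mm thick blade at 72 mm height that points along riser +x from the post, 34 mm from the post's axis, at right angles to the slide; its centre line is the mark. It ends at least 10 mm short of the board's side.
- glue: White glue bottle with orange cap, 44 mm diameter, 110 mm tall; a bystander, origin under its centre.
- driver: Screwdriver lying on the bench; a bystander.
- spool: Clear spool, 90 mm diameter, 50 mm tall; a bystander, origin under its centre.
- offcut: Wooden offcut 90 x 50 x 30 mm on the far side (+x) of the riser, on the bench; a bystander, origin under its centre.
- mug: Blue mug, 76 mm diameter, 90 mm tall; a bystander, origin under its centre.
Things that resemble listed ones, but are neither listed nor needed, are in the scene too. Leave any turquoise look-alike of the gauge alone.

How it is judged:
By the outcome, as a careful person would: the job done as asked, in the order asked, and still so for the second after the job is handed in, while the arm keeps its last pose, push and grip.
It also fails if it takes over 45 s, if anything falls off the work surface, if the arm or the gripper's body presses on something with over 40 N, if the wrist force passes 120 N, or if a joint passes its speed limit or range.

## Working session

There is one attempt and no reset: what is moved stays moved. The work goes in short steps, Python scripts to look and compute and a shell command to move; the robot and the scene stay as the last step left them, time stands still between calls to the robot, and variables do not carry over. Pictures are saved under pics/ and viewed, on a budget of 10 in all, crops included, one or two more only if the job needs it, and the job is handed in when it is done.

```bash
ls; mkdir -p pics; python3 - <<'E'
from plant import r, eyes
import cv2,numpy as np
for n in ("scene","top"):
    c=eyes.read_camera(n); np.savez(f"c_{n}.npz",**{k:v for k,v in c.items()})
    cv2.imwrite(f"pics/{n}0.png",c["img"][:,:,::-1]); print(n,c["camera_matrix"].round(1).tolist(),c["R"].round(3).tolist(),c["t"].round(3), (c["range_z"]>0).mean())
print(r.observe())
E
```

```text
pics
scene [[490.4, 0.0, 322.0], [0.0, 490.4, 238.8], [0.0, 0.0, 1.0]] [[0.651, 0.759, 0.005], [0.614, -0.522, -0.591], [-0.446, 0.388, -0.806]] [-0.338 -0.233  1.653] 0.9958723958333333
top [[600.2, 0.0, 323.1], [0.0, 600.2, 233.4], [0.0, 0.0, 1.0]] [[0.029, -1.0, 0.011], [-0.985, -0.03, -0.172], [0.172, -0.006, -0.985]] [0.017 0.492 1.598] 0.9958333333333333
{'t': 0.1, 'joint_pos': array([-1.38014827e+00,  2.45755288e-01,  1.55889373e+00, -7.41621058e-06,
        1.33872125e+00, -1.74108438e-01]), 'joint_velocities': array([-0.00013411, -0.0027565 , -0.0039623 , -0.0003398 ,  0.00136247,
        0.00102886]), 'joint_torque': array([-5.06647139e-04, -4.30671501e+01, -3.27129221e+01, -1.90034061e-04,
        2.82192923e-03,  2.63267543e-05]), 'ee_pos': array([ 0.23177027, -0.60673188,  0.23028259]), 'ee_rot': array([-8.88744140e-04,  9.83414590e-01,  1.81369660e-01, -1.09579725e-05]), 'force': array([-1.10362158,  0.71472594,  0.44736116]), 'wrist_torque': array([-0.01622831,  0.02988527, -0.07754239]), 'finger_gap': 0.08583307872499579}
```

View pics/top0.png

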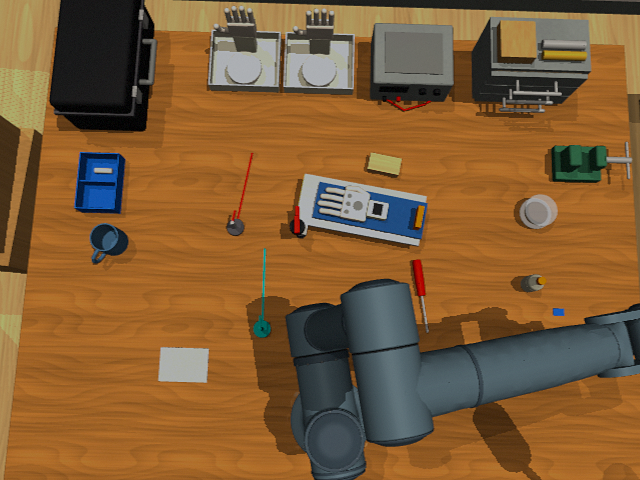

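View pics/scene0.png

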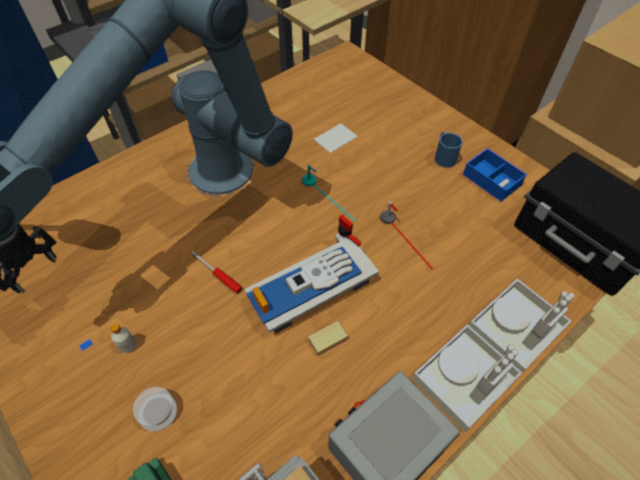

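The top view shows the orange board grip at (419,217), the riser's white outer end at (300,205), and the red wing and cap at (297,222). The grey gauge foot is at (235,227), with its tape running to (251,153).

Things that could be taken for the ones I want, by top pixel:
- **Wing:** red cap wing (297,215), versus the red driver handle (419,275), the red gauge pointer (234,215) and the red leads (405,105).
- **Gauge:** grey gauge (235,227), versus the turquoise look-alike (262,328).
- **Grip:** orange grip (419,217), versus the glue cap (540,283).

By the description I choose the wing at (297,215), the gauge at (235,227) and the grip at (419,217). Next I check them in a close crop and measure.

```bash
cat > h.py <<'E'
import numpy as np, cv2
def load(n):
    d=np.load(f"c_{n}.npz"); return {k:d[k] for k in d}
def grab(n):
    from plant import eyes
    return eyes.read_camera(n)
def ray(c,uv):
    d=np.linalg.inv(c["camera_matrix"])@np.array([uv[0],uv[1],1.]); return -c["R"].T@c["t"], c["R"].T@d
def plane(c,uv,z):
    o,d=ray(c,uv); return o+d*(z-o[2])/d[2]
def cloud(c):
    v,u=np.mgrid[:480,:640]; z=c["range_z"]; P=np.stack([u,v,np.ones_like(u)],-1)@np.linalg.inv(c["camera_matrix"]).T*z[...,None]
    return (P-c["t"])@c["R"]
def mask(c,kind):
    h=cv2.cvtColor(c["img"],cv2.COLOR_RGB2HSV); H,S,V=h[...,0],h[...,1],h[...,2]
    if kind=="red": return ((H<6)|(H>174))&(S>180)&(V>80)
    if kind=="orange": return (H>10)&(H<22)&(S>190)&(V>120)
    if kind=="blue": return (H>100)&(H<120)&(S>150)&(V>60)
def tri(c1,a,c2,b):
    o1,d1=ray(c1,a);o2,d2=ray(c2,b)
    s=np.linalg.lstsq(np.stack([d1,-d2],1),o2-o1,rcond=None)[0]; p,q=o1+s[0]*d1,o2+s[1]*d2
    return (p+q)/2,np.linalg.norm(p-q)
E
python3 - <<'E'
from h import *
np.set_printoptions(precision=4,suppress=True)
t,s=load("top"),load("scene")
rois={"top":(220,140,440,250),"scene":(235,190,450,335)}
for n,c in (("top",t),("scene",s)):
    x0,y0,x1,y1=rois[n]; P=cloud(c)
    for k in ("red","orange","blue"):
        m=np.zeros((480,640),np.uint8); m[y0:y1,x0:x1]=mask(c,k)[y0:y1,x0:x1]
        N,L,st,ce=cv2.connectedComponentsWithStats(m)
        for i in range(1,N):
            if st[i,4]<12: continue
            q=P[L==i]; zs=np.percentile(q[:,2],[5,50,95])
            top=q[q[:,2]>zs[2]-.006]
            r=cv2.minAreaRect((q[:,:2]*1000).astype(np.float32))
            print(n,k,st[i].tolist(),ce[i].round(1),"z",zs,"topmean",top.mean(0),len(top),"rect",np.round(r[0],1),np.round(r[1],1),round(r[2],1))
a=cv2.resize(t["img"][140:250,220:440],None,fx=3.6,fy=3.6,interpolation=cv2.INTER_CUBIC)
cv2.imwrite("pics/crop1.png",a[:,:,::-1])
E
```

```text
top red [237, 153, 16, 66, 91] [244.3 185.8] z [-0.0055 -0.0003  0.0066] topmean [0.6386 0.2568 0.0035] 37 rect [631.1 258.5] [  5.7 196. ] 80.8
top red [294, 206, 6, 27, 138] [296.4 220.4] z [0.0694 0.1233 0.1311] topmean [0.4934 0.1001 0.1578] 51 rect [383.9  81.8] [356.8  19.5] 9.8
top red [232, 211, 4, 10, 18] [233.3 215.6] z [0.0695 0.074  0.0786] topmean [0.5286 0.2742 0.0762] 12 rect [528.2 275.1] [ 5.2 26.5] 78.6
top orange [220, 140, 220, 110, 13864] [317.1 187.2] z [-0.0068 -0.0003  0.0065] topmean [0.6283 0.0493 0.0202] 5915 rect [493.7  11.6] [565.6 632.3] 1.8
top orange [415, 206, 9, 22, 123] [419.1 216.2] z [0.1039 0.1116 0.1182] topmean [ 0.5328 -0.2191  0.115 ] 50 rect [ 533.7 -220. ] [13.9 57.8] 80.2
top blue [313, 182, 114, 57, 1872] [381.9 213.9] z [0.0638 0.0699 0.0757] topmean [ 0.5423 -0.1265  0.0806] 981 rect [401.8 -65.5] [298.1 415.1] 80.1
scene red [391, 204, 6, 6, 12] [393.2 206.5] z [0.0724 0.0764 0.0797] topmean [0.5305 0.2714 0.077 ] 9 rect [526.3 272.7] [ 6.6 25.2] 74.8
scene red [340, 215, 12, 16, 112] [345.2 222.6] z [0.1049 0.123  0.1294] topmean [0.5022 0.0996 0.1272] 53 rect [503.1  99.3] [15.4 41.8] 89.8
scene red [348, 234, 13, 11, 51] [354.1 239.3] z [0.0714 0.0752 0.0784] topmean [0.5409 0.1014 0.0757] 42 rect [538.5 102.8] [41.4 13.2] 4.7
scene red [235, 282, 6, 11, 44] [236.9 287.2] z [0.0117 0.0226 0.0278] topmean [ 0.4209 -0.2264  0.0254] 24 rect [ 423.4 -226.3] [14.2 26.9] 51.5
scene orange [254, 288, 13, 19, 126] [259.7 297.5] z [0.1056 0.1127 0.1169] topmean [ 0.5435 -0.2259  0.1259] 91 rect [ 809.4 -353.1] [ 25.  658.1] 64.3
scene blue [335, 263, 25, 23, 151] [349.5 273.8] z [0.0657 0.0704 0.0752] topmean [0.6239 0.0087 0.0925] 108 rect [ 832.6 -242.7] [ 59.4 750.2] 40.9
scene blue [248, 269, 80, 54, 1284] [281.8 297.3] z [0.067  0.0708 0.0745] topmean [ 0.5539 -0.1689  0.0746] 1072 rect [ 819.2 -267.2] [205.1 710.3] 65.7
```

View pics/crop1.png

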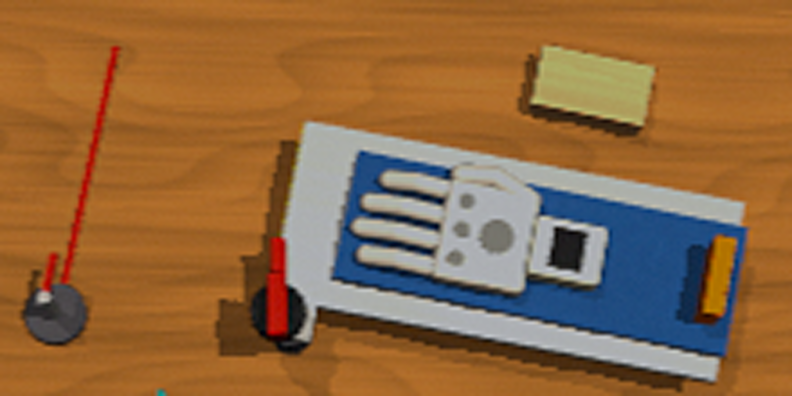

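The crop confirms the choices: the red wing is upright on the black cap, with its tongue across the riser's end at crop (278,240), and the orange grip is at (718,278). The grey gauge foot is at (55,313), with its pointer at (50,270) left of the tape. Now one refined two-view measurement.

```bash
cat >> h.py <<'E'
def top_pts(c,kind,cx,cy,rad,z0,z1):
    P=cloud(c); return P[mask(c,kind)&(np.hypot(P[...,0]-cx,P[...,1]-cy)<rad)&(P[...,2]>z0)&(P[...,2]<z1)]
def rect(q):
    (x,y),(w,h),a=cv2.minAreaRect((q[:,:2]*1000).astype(np.float32))
    a=a if w>h else a+90; a=(a+90)%180-90
    return round(x,1),round(y,1),round(w,1),round(h,1),round(a,1)
E
python3 - <<'E'
from h import *
from scipy.spatial.transform import Rotation as Ro
np.set_printoptions(precision=4,suppress=True)
t,s=load("top"),load("scene")
for n,c in (("top",t),("scene",s)):
    for nm,k,x,y,rad,z0,z1 in (("wing","red",.503,.1,.05,.118,.135),("tongue","red",.52,.1,.07,.06,.085),("grip","orange",.534,-.22,.05,.106,.122),("pointer","red",.528,.274,.03,.065,.085),("tape","red",.63,.258,.12,-.01,.01)):
        q=top_pts(c,k,x,y,rad,z0,z1)
        if len(q)>5: print(n,nm,len(q),q.mean(0),rect(q))
    P=cloud(c); m=mask(c,"blue")&(abs(P[...,2]-.07)<.008)&(np.hypot(P[...,0]-.55,P[...,1]+.08)<.2); q=P[m]
    print(n,"board",rect(q))
E
```

```text
top wing 87 [0.5002 0.1014 0.1256] (500.3, 101.8, 43.1, 13.1, 3.4)
top tongue 38 [0.5468 0.1057 0.0729] (547.4, 105.4, 26.5, 8.5, 2.5)
top grip 113 [ 0.5332 -0.2196  0.112 ] (533.7, -220.0, 13.9, 57.8, -9.8)
top pointer 18 [0.5273 0.2747 0.0742] (528.2, 275.1, 5.2, 26.5, -11.4)
top tape 91 [ 0.6297  0.259  -0.0001] (631.1, 258.5, 5.7, 196.0, -9.2)
top board (555.9, -91.9, 297.3, 101.7, 79.9)
scene wing 69 [0.5036 0.0994 0.1258] (502.9, 100.4, 40.7, 13.5, 5.3)
scene tongue 51 [0.5402 0.1018 0.075 ] (538.5, 102.8, 41.4, 13.2, 4.7)
scene grip 117 [ 0.5379 -0.2232  0.1128] (537.5, -222.4, 15.9, 55.5, -10.3)
scene pointer 12 [0.5273 0.2727 0.076 ] (526.3, 272.7, 6.6, 25.2, -15.2)
scene tape 33 [0.6416 0.2559 0.002 ] (629.2, 258.0, 7.0, 193.3, -9.7)
scene board (557.0, -92.9, 296.8, 99.6, 80.4)
```

```bash
python3 -m jog '[[[5,10,-11.3,0,3.4],[5,10,-11.3,0,3.4],[5,10,-11.3,0,3.4],[5,10,-11.3,0,3.4],[5,30,-33.6,0,10],[5,30,-33.6,0,10],[5,30,-33.6,0,10],[5,30,-33.6,0,10],[5,30,-33.6,0,10],[5,30,-33.6,0,10],[5,30,-33.6,0,10],[5,50.5,-56.4,0,17],[5,50.5,-56.4,0,17],[5,50.5,-56.4,0,17],[5,50.5,-56.4,0,17],[5,50.5,-56.4,0,17],[5,50.5,-56.4,0,17],[5,50.5,-56.4,0,17],[5,50.5,-56.4,0,17],[5,50.5,-56.4,0,17]]]' 20
```

```text
t: 1.77
ee_pos: [0.503, 0.104, 0.2309]
ee_rot: [-0.001, 0.999, 0.037, -0.0]
force: [-0.5, -0.3, 0.3]
finger_gap: 0.0498
```

```bash
python3 -m jog '[[[5,0,0,3,0],[5,0,0,6,0],[5,0,0,9,0],[5,0,0,9,0],[5,0,0,9,0],[5,0,0,9,0]]]'; python3 - <<'E'
from h import *
t=grab("top"); s=grab("scene")
a=cv2.resize(t["img"][180:250,250:350],(500,350),interpolation=cv2.INTER_CUBIC); b=cv2.resize(s["img"][180:270,290:410],(467,350),interpolation=cv2.INTER_CUBIC)
cv2.imwrite("pics/crop2.png",np.hstack([a[:,100:433],b])[:,:,::-1])
E
```

```text
t: 2.27
ee_pos: [0.5034, 0.0995, 0.1429]
ee_rot: [0.0, 0.999, 0.034, 0.001]
force: [0.2, 0.6, 0.3]
finger_gap: 0.0501
```

View pics/crop2.png

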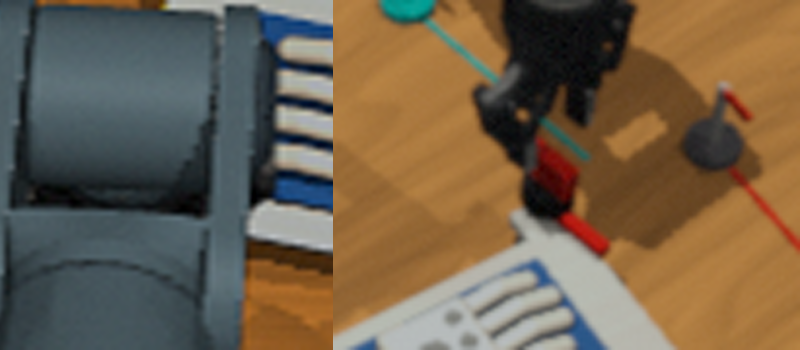

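The scene crop shows the two finger tips at about (522,150) and (580,110), straddling the wing at (557,165). Descending and closing.

```bash
python3 -m jog '[[[5,0,0,2,0],[5,0,0,4,0],[5,0,0,4,0],[5,0,0,4,0],[0.8,0,0,4,0],[0.8,0,0,4,0],[0.8,0,0,4,0],[0.8,0,0,4,0],[0.8,0,0,4,0],[0.8,0,0,4,0],[0.8,0,0,4,0],[0.8,0,0,4,0],[0.8,0,0,4,0],[0.8,0,0,4,0]]]' 30
```

```text
t: 3.53
ee_pos: [0.5034, 0.1038, 0.1036]
ee_rot: [-0.004, 0.999, 0.033, 0.002]
force: [-2.1, 17.9, 5.5]
finger_gap: 0.0128
```

```bash
python3 -m jog '[[[0.8,0,-0.4,0,0],[0.8,0,-0.4,0,-6],[0.8,0,-0.4,0,-12],[0.8,0,-0.4,0,-18],[0.8,0,-0.4,0,-24],[0.8,0,-0.4,0,-30],[0.8,0,-0.4,0,-30]]]'
```

```text
t: 4.12
ee_pos: [0.5032, 0.1051, 0.1036]
ee_rot: [-0.001, 0.956, 0.293, 0.002]
force: [-2.5, 5.7, 6.8]
finger_gap: 0.0134
```

```bash
python3 -m jog '[[[0.8,0,0,0,-6],[0.8,0,0,0,-12],[0.8,0,0,0,-18],[0.8,0,0,0,-24],[0.8,0,0,0,-30],[0.8,0,0,0,-36],[0.8,0,0,0,-42],[0.8,0,0,0,-43],[0.8,0,0,0,-43],[0.8,0,0,0,-43]]]'
```

```text
t: 4.95
ee_pos: [0.5022, 0.1059, 0.1036]
ee_rot: [-0.002, 0.783, 0.622, 0.001]
force: [-6.8, 8.6, 10.3]
finger_gap: 0.013
```

```bash
python3 -m jog '[[[3,0,0,0,0],[3,0,0,0,0],[3,0,0,0,0],[3,0,0,0,0],[3,0,0,-2,0],[3,0,0,-5,0],[4.5,0,0,-8,0],[4.5,0,0,-11,0],[4.5,0,0,-11,0],[4.5,0,0,-11,0],[4.5,0,0,-11,0]]]'; python3 - <<'E'
from h import *
s=grab("scene")
for nm,z0,z1 in (("wing",.105,.135),("tongue",.06,.085)):
    q=top_pts(s,"red",.505,.12,.08,z0,z1); print(nm,len(q),rect(q))
q=top_pts(s,"orange",.534,-.22,.05,.106,.122); print("grip",rect(q),q.mean(0))
E
```

```text
t: 5.87
ee_pos: [0.5018, 0.1037, 0.2106]
ee_rot: [-0.0, 0.783, 0.622, -0.0]
force: [0.5, -0.0, -0.3]
finger_gap: 0.0452
wing 93 (501.4, 100.0, 46.1, 13.9, 81.6)
tongue 40 (510.9, 139.9, 36.7, 11.4, 84.3)
grip (535.3, -222.2, 15.7, 54.8, -9.6) [ 0.53720692 -0.22307888  0.11259763]
```

```bash
python3 -m jog '[[[5,-2,0.7,0,7],[5,-5,1.7,0,14],[5,-8,2.7,0,21],[5,-11,3.8,0,28],[5,-14,4.8,0,35],[5,-17,5.8,0,42],[5,-20,6.8,0,49],[5,-23,7.9,0,56],[5,-26,8.9,0,63],[5,-29,9.9,0,70],[5,-30.8,10.5,0,77],[5,-30.8,10.5,0,84],[5,-30.8,10.5,0,86.8],[5,-30.8,10.5,0,86.8],[5,-30.8,10.5,3,86.8],[5,-30.8,10.5,6,86.8],[5,-30.8,10.5,6,86.8],[5,-30.8,10.5,6,86.8],[5,-30.8,10.5,6,86.8]]]'; python3 - <<'E'
from h import *
s=grab("scene")
b=cv2.resize(s["img"][230:350,190:350],(800,600),interpolation=cv2.INTER_CUBIC)
cv2.imwrite("pics/crop3.png",b[:,:,::-1])
E
```

```text
t: 7.5
ee_pos: [0.535, -0.2201, 0.1521]
ee_rot: [0.0, 0.996, -0.086, 0.0]
force: [0.3, -0.2, 1.5]
finger_gap: 0.0499
```

View pics/crop3.png

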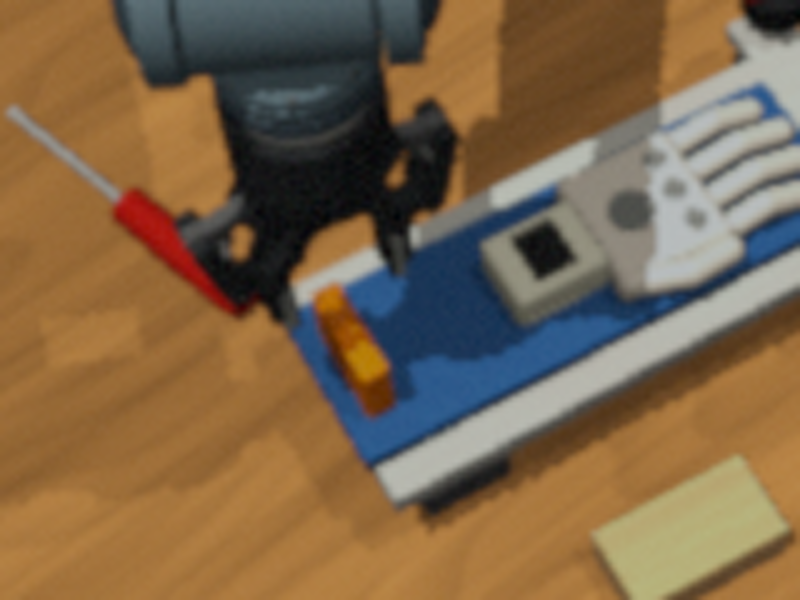

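The fingers at (290,300) and (400,265) are spread evenly about the orange grip at (355,345), about 4 cm above its top. Descending and closing.

```bash
python3 -m jog '[[[5,0,0,2,0],[5,0,0,4,0],[5,0,0,6,0],[5,0,0,7,0],[5,0,0,7,0],[5,0,0,7,0],[1,0,0,7,0],[1,0,0,7,0],[1,0,0,7,0],[1,0,0,7,0],[1,0,0,7,0],[1,0,0,7,0],[1,0,0,7,0],[1,0,0,7,0],[1,0,0,7,0],[1,0,0,7,0]]]' 60; python3 - <<'E'
from plant import r
o=r.observe(); print(o["ee_pos"],o["force"],o["wrist_torque"],o["finger_gap"])
E
```

```text
t: 8.88
ee_pos: [0.5357, -0.2202, 0.0831]
ee_rot: [0.0, 0.996, -0.086, 0.001]
force: [-0.7, 2.3, 6.4]
finger_gap: 0.0148
[ 0.53574115 -0.22020999  0.08307338] [-0.74522944  2.28216547  6.40686289] [0.45759962 0.04805473 0.04135396] 0.014827278297367361
```

```bash
python3 -m jog '[[[1,0,-0.3,0,0],[1,0,-0.8,0,0],[1,0,-1.5,0,0],[1,0,-2.2,0,0],[1,0,-2.9,0,0],[1,0,-3.6,0,0],[1,0,-4.3,0,0],[1,0,-5,0,0],[1,0,-5.7,0,0],[1,0,-6.4,0,0],[1,0,-7.1,0,0],[1,0,-7.8,0,0],[1,0,-8.5,0,0],[1,0,-9.2,0,0],[1,0,-9.7,0,0],[1,0,-10,0,0],[1,0,-10,0,0],[1,0,-10,0,0]]]'; python3 - <<'E'
from h import *
for n in ("top","scene"):
    s=grab(n); P=cloud(s)
    m=mask(s,"blue")&(abs(P[...,2]-.07)<.01)&(np.hypot(P[...,0]-.57,P[...,1]-.0)<.22)&(P[...,0]>.45); q=P[m]
    print(n,"board",rect(q),"z fwd",np.median(q[q[:,1]>.12][:,2]) if (q[:,1]>.12).any() else None,"z back",np.median(q[q[:,1]<-.05][:,2]) if (q[:,1]<-.05).any() else None)
E
```

```text
t: 10.38
ee_pos: [0.5532, -0.1226, 0.0831]
ee_rot: [0.001, 0.996, -0.086, 0.002]
force: [0.0, -2.6, 6.1]
finger_gap: 0.0151
top board (577.8, 30.4, 245.5, 100.9, 80.6) z fwd 0.06929040567616288 z back 0.0691428779788965
scene board (574.8, 2.4, 297.1, 97.2, 80.1) z fwd 0.07103090165662293 z back 0.07077086963227151
```

Smooth and flat so far. Advance a further 9.6 cm, then measure the remainder.

```bash
python3 -m jog '[[[1,0,-0.3,0,0],[1,0,-0.8,0,0],[1,0,-1.5,0,0],[1,0,-2.2,0,0],[1,0,-2.9,0,0],[1,0,-3.6,0,0],[1,0,-4.3,0,0],[1,0,-5,0,0],[1,0,-5.7,0,0],[1,0,-6.4,0,0],[1,0,-7.1,0,0],[1,0,-7.8,0,0],[1,0,-8.4,0,0],[1,0,-9,0,0],[1,0,-9.4,0,0],[1,0,-9.6,0,0],[1,0,-9.6,0,0],[1,0,-9.6,0,0]]]'; cat > m.py <<'E'
from h import *
from plant import r
import sys
np.set_printoptions(precision=4,suppress=True)
a=np.deg2rad(9.8); X=np.array([np.cos(a),-np.sin(a)]); Y=np.array([np.sin(a),np.cos(a)])
ims=[]
for n in ("top","scene"):
    s=grab(n); P=cloud(s); rgb=s["img"]
    R=mask(s,"red"); B=mask(s,"blue")
    m=B&(abs(P[...,2]-.07)<.012)&(P[...,1]>.1)&(np.hypot(P[...,0]-.6,P[...,1]-.2)<.15)
    # rays of mask pixels onto the plane of the board's top; outermost rows per x bin
    def proj(M,z):
        v,u=np.nonzero(M); return np.array([plane(s,(i,j),z)[:2] for i,j in zip(u,v)])
    q=proj(m,.070); x=q@X; y=q@Y; e=[]
    for b in np.arange(x.min()+.01,x.max()-.01,.006):
        k=(x>=b)&(x<b+.006)
        if k.sum(): e.append(y[k].max())
    p=proj(R&(abs(P[...,2]-.072)<.012)&(np.hypot(P[...,0]-.528,P[...,1]-.274)<.035),.075)
    tp=proj(R&(abs(P[...,2])<.012)&(np.hypot(P[...,0]-.63,P[...,1]-.258)<.12),0)
    print(n,"lead",np.round(e,4),"ptr",(p@Y).mean() if len(p) else None,len(p),"tape",np.median(tp@Y),len(tp),"yaw",rect(q),"z",np.median(P[m][:,2]))
o=r.observe(); print(o["ee_pos"],o["force"],o["finger_gap"], "lead by grasp",o["ee_pos"][:2]@Y+.28)
E
python3 m.py
```

```text
t: 11.98
ee_pos: [0.5698, -0.0281, 0.0831]
ee_rot: [0.001, 0.996, -0.086, 0.002]
force: [-0.6, -4.4, 5.6]
finger_gap: 0.0151
top lead [0.3443 0.3455 0.3462 0.3454 0.346  0.3452 0.3458 0.3456 0.3462 0.3454
 0.346  0.3452 0.3438 0.345 ] ptr 0.3603336592551513 18 tape 0.36248251118040514 79 yaw (601.6, 169.1, 154.3, 98.9, 80.3) z 0.0696134528254472
scene lead [0.3402 0.3412 0.3415 0.3421 0.3424 0.3427] ptr 0.35925015628613627 13 tape 0.3626699563021081 23 yaw (604.7, 167.0, 152.9, 96.5, 79.4) z 0.06987331167927374
[ 0.5697 -0.0281  0.083 ] [ 0.0175 -3.1861  4.7817] 0.015436410128656973 lead by grasp 0.3492553774594347
```

```bash
python3 -m jog '[[[1,0,-0.3,0,0],[1,0,-0.6,0,0],[1,0,-0.9,0,0],[1,0,-1.1,0,0],[1,0,-1.2,0,0],[1,0,-1.2,0,0],[1,0,-1.2,0,0],[1,0,-1.2,0,0]]]'; python3 m.py; python3 - <<'E'
from h import *
t=grab("top"); s=grab("scene")
a=cv2.resize(t["img"][150:240,210:300],(400,400),interpolation=cv2.INTER_CUBIC); b=cv2.resize(s["img"][190:280,350:440],(400,400),interpolation=cv2.INTER_CUBIC)
cv2.imwrite("pics/crop4.png",np.hstack([a,b])[:,:,::-1])
E
```

```text
t: 12.75
ee_pos: [0.5718, -0.0168, 0.0831]
ee_rot: [0.002, 0.996, -0.086, 0.002]
force: [-1.0, -6.1, 5.3]
finger_gap: 0.0149
top lead [0.3576 0.3568 0.3574 0.3566 0.3572 0.3564 0.3577 0.3562 0.3575 0.3567
 0.3573 0.3565 0.3577 0.3557] ptr 0.3603336592551513 18 tape 0.3622526912337151 43 yaw (602.5, 174.8, 165.8, 99.0, 80.3) z 0.06932097504252144
scene lead [0.3547 0.3529 0.3535 0.3538 0.3541 0.3547] ptr 0.35890535435273985 10 tape 0.36277294791788306 23 yaw (605.6, 172.6, 164.2, 96.6, 79.4) z 0.07012156901504381
[ 0.5718 -0.0168  0.0831] [-0.7446 -6.2131  5.5968] 0.014957455799155748 lead by grasp 0.36079214042406604
```

View pics/crop4.png

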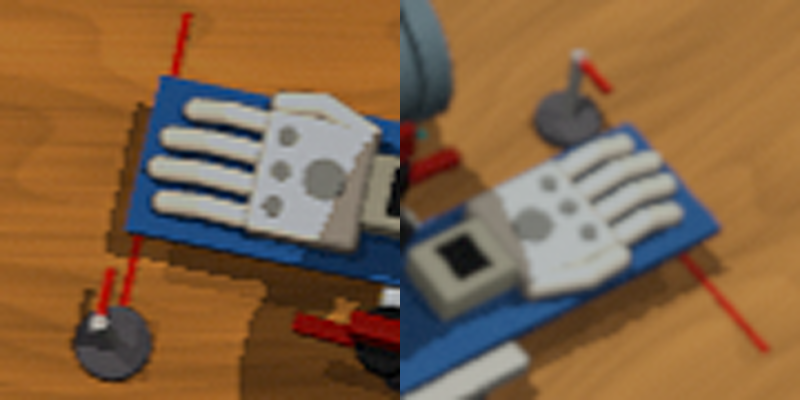

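The top crop (left) shows the board's lead edge from (163,77) to (128,232), still slightly short of the pointer line through (100,320)–(111,270). The scene crop shows the board flat and the tongue clear. A subpixel check follows.

```bash
cat > sp.py <<'E'
from h import *
from scipy.ndimage import map_coordinates
np.set_printoptions(precision=4,suppress=True)
a=np.deg2rad(9.7); X=np.array([np.cos(a),-np.sin(a)]); Y=np.array([np.sin(a),np.cos(a)])
def rectified(s,z,xs,ys):   # sample colour along riser Y at height z
    W=np.array([[np.r_[x*X+y*Y,z] for y in ys] for x in xs]); p=(W@s["R"].T+s["t"])@s["camera_matrix"].T; u,v=p[...,0]/p[...,2],p[...,1]/p[...,2]
    return [map_coordinates(s["img"][...,k].astype(float),[v,u],order=1) for k in range(3)]
ys=np.arange(.325,.395,.0005)
for n in ("top","scene"):
    s=grab(n)
    r_,g,b=rectified(s,.070,np.arange(.515,.60,.008),ys)
    d=b-r_; e=[]
    for row in d:
        hi,lo=np.median(row[:20]),np.median(row[-40:]); k=np.where(row>(hi+lo)/2)[0]; e.append(ys[k[-1]] if hi>20 else np.nan)
    e=np.array(e)
    def red(z,xs):
        r_,g,b=rectified(s,z,xs,ys); w=np.clip(r_-1.6*np.maximum(g,b)-20,0,None); w[w<.3*w.max()]=0
        return (w@ys)/np.maximum(w.sum(1),1e-9)
    print(n,"edge",e); print("  ptr",red(.074,np.arange(.45,.485,.004)),"tape",red(0,np.arange(.63,.68,.01)),red(0,np.arange(.48,.50,.005)))
E
python3 sp.py
```

```text
top edge [0.359  0.3585    nan    nan 0.3595    nan    nan    nan    nan 0.3595
    nan]
  ptr [0.     0.     0.     0.3592 0.36   0.3543 0.3541 0.3543 0.3542] tape [0.     0.3618 0.3617 0.3622 0.3621 0.    ] [0.3731 0.3665 0.3673 0.3673 0.3673]
scene edge [nan nan nan nan nan nan nan nan nan nan nan]
  ptr [0.     0.     0.     0.3596 0.3592 0.3591 0.359  0.359  0.3592] tape [0.3617 0.3619 0.362  0.3622 0.3624 0.    ] [0. 0. 0. 0. 0.]
```

```bash
python3 -m jog '[[[1,0,-0.1,0,0],[1,0,-0.25,0,0],[1,0,-0.25,0,0],[1,0,-0.25,0,0],[1,0,-0.25,0,0],[1,0,-0.25,0,0],[1,0,-0.25,0,0]]]'; python3 sp.py; python3 m.py; python3 - <<'E'
from h import *
t=grab("top"); s=grab("scene")
a=cv2.resize(t["img"][150:240,210:300],(400,400),interpolation=cv2.INTER_CUBIC); b=cv2.resize(s["img"][180:320,270:410],(400,400),interpolation=cv2.INTER_CUBIC)
cv2.imwrite("pics/crop5.png",np.hstack([a,b])[:,:,::-1])
E
```

```text
t: 13.63
ee_pos: [0.5723, -0.0145, 0.0832]
ee_rot: [0.002, 0.996, -0.086, 0.002]
force: [-1.3, -6.4, 5.5]
finger_gap: 0.0152
top edge [0.3605 0.361     nan    nan 0.362     nan    nan    nan    nan 0.3625
    nan]
  ptr [0.     0.     0.     0.3593 0.36   0.3542 0.3541 0.3543 0.3542] tape [0.     0.3618 0.3618 0.3622 0.3621 0.    ] [0.3731 0.3665 0.3673 0.3672 0.3675]
scene edge [nan nan nan nan nan nan nan nan nan nan nan]
  ptr [0.     0.     0.     0.3597 0.3592 0.3591 0.359  0.3592 0.3594] tape [0.3617 0.3619 0.362  0.362  0.3624 0.    ] [0. 0. 0. 0. 0.]
top lead [0.3582 0.3594 0.3601 0.3593 0.3599 0.3591 0.3597 0.3595 0.3601 0.3593
 0.36   0.3592 0.3598 0.359 ] ptr 0.36019634262599626 17 tape 0.362340193502553 42 yaw (602.7, 176.0, 168.2, 99.0, 80.3) z 0.06942776049784563
scene lead [0.3569 0.3554 0.3557 0.3563 0.3566 0.3569] ptr 0.3589665749020695 13 tape 0.3629671624189931 24 yaw (606.0, 174.5, 164.5, 96.6, 79.4) z 0.07025274702789708
[ 0.5723 -0.0145  0.0832] [-0.6131 -6.4442  6.2244] 0.015227886675292391 lead by grasp 0.36316536576422614
```

View pics/crop5.png

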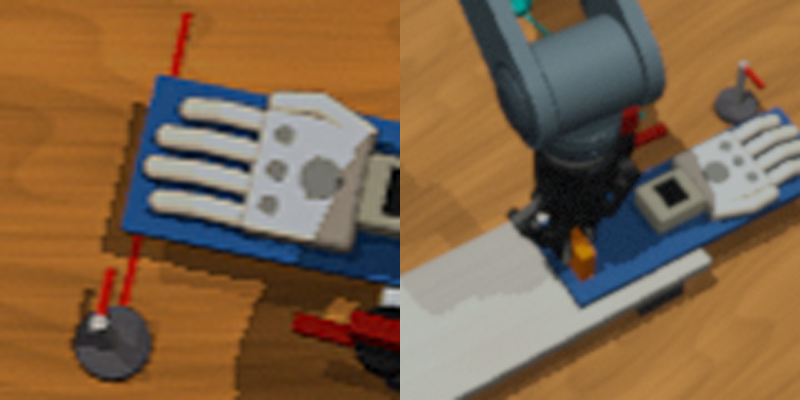

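The board is flat on the riser, the tongue is clear at crop (300,325), and the lead edge agrees with the mark to within the measurement spread of 2–3 mm. The gauge and bystanders are untouched, so I am handing in.

```bash
python3 -c "
from plant import r
o=r.observe(); print(o['t'],o['joint_velocities'].round(4)); print(r.finish_job())"
```

```text
13.9333 [ 0.0006  0.      0.0002  0.0004 -0.001  -0.0013]
the job is handed in; nothing more can be done
None
```

I turned the cap and slid the board out to the gauge. I handed the job in at 13.9 s, with the gripper still holding the board flat and still on the riser.

- **Cap:** I pinched the red wing and turned it anticlockwise from about 0.24 rad to about 1.5 rad. The camera then showed the tongue near the stop and clear of the board's path.
- **Slide:** I took the board by its orange grip and slid it straight out about 209 mm. The board stayed flat, with its top at about 70 mm throughout. The side force at the end was about 6 N.
- **Gauge mark:** measured along the riser, the pointer and the tape put the mark at about 360–362 mm. The checks of the board's leading end disagree slightly, so I trust it to about 2–3 mm:

| Check | Leading end |
|---|---|
| Top view, subpixel edge | 361 mm |
| Scene view | about 357–358 mm |
| Position worked out from the grip | 363 mm |

- **Failed check:** the subpixel edge check gave no reading in the scene view, so the scene value comes from the coarser colour mask.
- **Bystanders:** in the last crops the gauge looked undisturbed and nothing seemed out of place. I did not take a final full-bench picture.

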